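# Clamp the vial rack on the shaker with its twin-knob bar

### The arm

A 6-joint arm with a two-finger parallel gripper is mounted at the origin on a cart in front of the work surface, level with it; the furniture and walls round the work are solid. World frame = base frame: x ahead of the robot, y to its left, z up, the work surface at z = 0. Lengths are in m, angles in rad, forces in N, time in s.
With the tool pointing down it reaches from about 0.425 to 0.925 m from the base axis. Payload 12.5 kg.
Tool frame: the origin (TCP) lies where the fingers leave the gripper's body, on its centre line; the fingertips stand 73 mm ahead of it and the grasp point (between the pads) lies 54 mm ahead of it (env.pinch_z is the distance from the TCP to the grasp point, in m); x points along the fingers, y is the direction in which the jaws open and shut, and the axes are right-handed (so a half turn about x gives the same grasp; the last joint's range is limited). The gripper opens to 85 mm and grips with 20 to 120 N. Pads are 22 mm wide; open, the fingers measure 114 mm over their backs; the gripper's body (76 mm by 85 mm) begins 54 mm behind the grasp point. The pads swing forward as they close: fully open they stand 13 mm farther back than shut.
Start: joints at [1.004, 0.491, 1.559, -0, 1.092, -0.106], TCP at [0.278, 0.56, 0.304] pointing down, gripper open.
Joint ranges: [-3.1, 3.1], [-0.84, 2.19], [0.05, 2.79], [-1.13, 4.28], [0.06, 2.93], [-2.69, 2.69]. Speed limits (rad/s): [2.22, 2.22, 2.79, 3.14, 3.14, 3.14].

### API

Orientations are given as a rotation vector (axis times angle).
In Python, from rig import env, cams, order, spotter gives the robot as it stands.
- The arm moves only by the tool apply_moves, never from a script. Its argument "deltas" is a list of rows, each a list of 3 entries, a list of its own where there are three numbers: the shift along the tool's x, y, z in cm, then the turn, a rotation vector about the tool's x, y, z in degrees, then the finger opening in cm, from 0 to 8.54. A call has 1 to 20 rows; each row is the pose to reach, as a shift and turn from the pose commanded when the call began, along the tool's axes at that moment; what a row does not reach only later rows make up. A row lasts 1/8 s, in which the tool goes at most 62.5 mm and 10.7 degrees, less where a joint would pass 70% of its speed; a pose out of reach is approached as far as the arm can. A call with a gripper value outside its range is refused whole. The fingers move at their own pace and stop on an object; "force" is the grip in N (left out, the last holds). Time passes only in rows, so rows that repeat a pose let the fingers close. It gives the time, the measured TCP pose, the force and the opening at its end, in the units of the state.
- env.get_obs(): the state, without advancing time (a new reading comes with each control period).
- cams.grab_frame(name): name is "scene" or "top" or "wrist"; returns a dict with "image" (400x640x3 uint8, red, green, blue), "range_z" (400x640 float32, m along the optical axis (not along the pixel's ray), 0 where there is no reading), "vertical_fov" (degrees; the focal length in pixels is half the picture's height over the tangent of half this angle, whatever the lens; pixels are square), "cx", "cy" (the principal point, pixels), "extrinsics" (4x4, takes a point from camera to world coordinates); the wrist camera has in their place "T_tool_cam" (4x4, takes a point from camera to tool coordinates, whose origin is the TCP and whose axes are the tool frame's). Camera axes: x right, y up, looking along -z (the intrinsics and any distortion apply to the point x, -y, -z); pixel columns grow to the right and rows downward; lengths in m; the calibration is good to about 2 mm. A picture is of the moment at which its call begins: read the wrist's pose just before it.
- order.close_job(): hands the job in, once; it reports no verdict.
Trained networks look in the newest picture that a camera, given by its name, has taken for a name from the list of things; names that differ only in an ending like _2 or _b are one class to them, and where a whole thing is asked for, a point or a joint stands for the part that bears it (a point fixed in the world has none). Each returns a list of dicts, best first, with "conf" (0 to 1); they miss things now and then, are a little off and sometimes report something else, mostly with a low value. They report only what shows in the picture. A call takes as long as a camera call.
- spotter.search_frame(target, camera): "location" ([x, y, z] in m, in world coordinates, good to about 4 mm: the middle of the surface that is visible of it).
- spotter.cut_out(target, camera): "mask" (400x640 bool, what is visible of it).
- spotter.mark_of(target, camera): "location" ([x, y, z] in m, in world coordinates, good to about 4 mm: a listed point, or the origin of a listed thing).
The state is a dict: "t": time; "joint_positions": joint angles; "dq": joint speeds; "effort": joint torques, N m; "position": TCP position; "ee_rot": TCP orientation; "contact_force": force on the tool from outside, world axes, zero at the start; "ft_torque": the same for the moment, N m; "grip_width": finger opening in m.
Only numpy, scipy, OpenCV 4.12 (cv2) and the standard library are available. Lean on these libraries where they do the work, as an engineer would, in place of code of your own. Each camera call takes 0.05 s, during which the arm holds its last target.

### The job

Stand the loaded vial rack on the shaker's rubber mat between the fixed rail and the clamp bar, lengthwise along the rail and centred, and let go of it. Then clamp it by turning the two winged knobs clockwise alternately, a part-turn at a time so that neither end of the bar ever gets more than about 1 cm ahead of the other, until both sprung feet press the rack against the rail and are pushed about half-way in, with the bar square to finish. Keep the rack upright and leave the other things where they are.

Things in the scene. Friction and masses are not known exactly. Their poses are not given: they have to be found in the camera images.
- shaker: Low white laboratory shaker, fixed to the table, 250 mm (x) by 310 mm (y). Origin: centre of its underside, on the table; z up, x from the side nearest the robot to the fixed rail at the far side, y to the left. The top of its rubber mat is 58 mm above the origin.
- seat (a point): Point of the mat's surface where the middle of the rack's underside belongs, 20 mm from the rail; axes as the shaker's (shaker x = +75, y = 0 mm). The fixed aluminium rail runs along y; its inner face is 20 mm beyond this point in x, its top 14 mm above the mat. Bar and feet too stay below 16 mm above the mat, so hold the rack by its upper half when setting it down.
- bar_mid (a point): Middle of the clamp bar (aluminium, 290 mm long, 14 mm wide, 12 mm high, parallel to the rail when square), 67 mm above the table, at shaker x = +8 mm with both knobs at 0. y runs along the bar, x points to the rail. Its ends, 240 mm apart, are driven one by each knob; one end 1 cm ahead turns the bar by 0.042 rad.
- knob_left (a joint): Turn of the left (+y) knob in rad, 0 to 3.7, growing clockwise seen from above. Each radian moves the left end of the bar 9 mm towards the rail. Stays where it is left; takes about 0.1 N m. With both knobs at 0 there are 60 mm between the feet and the rail, so an upright rack against the rail is touched by both feet when both knobs are at 2.2.
- knob_right (a joint): The same for the right (-y) knob and the right end of the bar.
- knob_left_grip (a point): Grip point of the left knob: on its upright axis, 118 mm above the table. The knob is a black upright wing 64 mm long, 14 mm thick, from 92 to 128 mm above the table, over a flange 42 mm across. The point's x axis runs along the wing (along shaker x with the knob at 0), z up. Shaker frame: x = -70, y = +120 mm; the axis does not move.
- knob_right_grip (a point): The same for the right knob; shaker frame: x = -70, y = -120 mm. Its mount is carried round by the left drive, so its wing also turns clockwise by 1/27 of the left knob's turn (up to 0.1 rad): read the wing's direction from this point.
- foot_left (a joint): How far the left white sprung foot of the clamp bar is pushed in, m: 0 free, 0.012 fully in, 0.006 half-way. Spring 0.8 N per mm. The foot is 30 mm wide and sits 50 mm to the left of the bar's middle, facing the rail; free, it ends 27 mm from the bar's centre line.
- foot_right (a joint): The same for the right foot, 50 mm to the right of the bar's middle.
- rack_centre (a point): Centre, half-way up, of the blue vial rack with six capped vials fixed in it: 40 mm (x) by 151 mm (y, its length) by 52 mm high, vials to 72 mm; z up, the point lies 26 mm above its underside. About 0.2 kg. Its long sides are open, with strips 22 to 26 and 42 to 46 mm above the underside; grip it across the 40 mm at mid-length by the upper strips. Either way round will do.
- tin: Bystander: flat round steel tin, 114 mm across, 17 mm high, loose on the table. Origin: centre of its underside.
- dish: Bystander: covered petri dish, 90 mm across, 14 mm high, loose on the table. Origin: centre of its underside.
- dropper: Bystander: brown dropper bottle, 33 mm across, 102 mm high, loose on the table. Origin: centre of its underside.

How it is judged:
On the way, in this order (a step that is already met when the one before it is completed fails the run):
1. the rack stands on the mat between the bar's feet and the rail, lengthwise, centred within 20 mm, released (x of rack_centre in the frame of shaker between 0.05 and 0.08 m and y of rack_centre in the frame of shaker between -0.02 and 0.02 m and z of rack_centre in the frame of shaker between 0.076 and 0.09 m and angle between rack_centre's own z axis and vertical below 0.08 rad and angle between the y axis of rack_centre and the y axis of shaker, either way round below 0.15 rad and contact force between the fingers and rack below 0.3 N), for 0.2 s.
2. both feet are pushed in at least 2 mm (value of joint each of foot_left, foot_right above 0.002 m), for 0.2 s.
At the end, for the whole second after the job is handed in: The rack stands upright on the mat, against the rail within 3 mm and 0.03 rad and centred within 20 mm, at rest; both feet are pushed in between 2 and 10 mm of their 12 mm; the bar is square within 0.021 rad (5 mm between its ends) (all of step 2 and x of rack_centre in the frame of shaker between 0.072 and 0.078 m and y of rack_centre in the frame of shaker between -0.02 and 0.02 m and z of rack_centre in the frame of shaker between 0.076 and 0.09 m and angle between rack_centre's own z axis and vertical below 0.08 rad and angle between the y axis of rack_centre and the y axis of shaker, either way round below 0.03 rad and angle between the y axis of bar_mid and the y axis of shaker, either way round below 0.021 rad and value of joint each of foot_left, foot_right below 0.01 m and linear speed of rack below 0.01 m/s); the robot touches nothing.
It fails at once if one end of the bar more than 12 mm ahead of the other (0.05 rad) (angle between the y axis of bar_mid and the y axis of shaker, either way round above 0.05 rad).
It fails at once if the rack tipped by more than 0.35 rad (angle between rack_centre's own z axis and vertical above 0.35 rad).
It fails at once if the tin moved more than 30 mm (distance of tin from where it was at the start of the episode above 0.03 m).
It fails at once if the dish moved more than 30 mm (distance of dish from where it was at the start of the episode above 0.03 m).
It fails at once if the dropper moved more than 30 mm (distance of dropper from where it was at the start of the episode above 0.03 m).
It also fails if it takes over 72 s, if anything falls off the work surface, if the arm or the gripper's body presses on something with over 40 N, if the wrist force passes 120 N, or if a joint passes its speed limit or range.

## Working session

There is one attempt and no reset: what is moved stays moved. The work goes in short steps, Python scripts to look and compute and a tool call to move; the robot and the scene stay as the last step left them, time stands still between calls to the robot, and variables do not carry over. Pictures are saved under pics/ and viewed, and the job is handed in when it is done.

Besides the shell and the picture viewer there is one more tool, called after "Emit:" as a command line: name --argument value ..., lists and objects as JSON in quotes. apply_moves: Moves the arm, as the interface text tells. Its arguments: {"type":"object","properties":{"deltas":{"type":"array"},"force":{"type":"number"}},"required":["deltas"]}

```bash
ls; mkdir -p pics
python3 - <<'E'
from rig import env,cams,order,spotter
import cv2,numpy as np
o=env.get_obs();print({k:np.round(v,4) for k,v in o.items()},env.pinch_z)
for n in("scene","top"):
    f=cams.grab_frame(n);cv2.imwrite(f"pics/{n}0.png",f["image"][:,:,::-1])
    print(n,f["vertical_fov"],f["cx"],f["cy"],np.round(f["extrinsics"],3).tolist(),[k for k in f])
    for t in ["shaker","seat","bar_mid","knob_left_grip","knob_right_grip","rack_centre","tin","dish","dropper"]:
        r=spotter.mark_of(t,n); print(t,[(np.round(x["location"],4).tolist(),round(x["conf"],2)) for x in r[:2]])
E
```

```text
pics
{'t': np.float64(0.0), 'joint_positions': array([ 1.0044,  0.4916,  1.5595, -0.    ,  1.0917, -0.1056]), 'dq': array([-0.0006,  0.0003, -0.0002,  0.0013, -0.0016,  0.0002]), 'effort': array([-1.80000e-03, -6.18455e+01, -2.61586e+01, -2.00000e-04,
        4.00000e-03,  1.00000e-04]), 'position': array([0.2778, 0.5597, 0.3033]), 'ee_rot': array([ 0.3605,  1.5408, -0.3622]), 'contact_force': array([ 0.757 ,  0.2447, -0.1436]), 'ft_torque': array([-0.01  ,  0.0129, -0.0063]), 'grip_width': np.float64(0.0855)} 0.0539
scene 56.237791115440395 321.4320649214335 202.90930215228977 [[0.839, 0.34, -0.425, 0.067], [-0.544, 0.504, -0.671, -0.652], [-0.014, 0.794, 0.608, 0.748], [0.0, 0.0, 0.0, 1.0]] ['image', 'range_z', 'vertical_fov', 'cx', 'cy', 'extrinsics']
shaker [([0.5115, 0.0522, -0.0012], 0.97)]
seat [([0.591, 0.0471, 0.0612], 0.67)]
bar_mid [([0.525, 0.0516, 0.0654], 0.58)]
knob_left_grip [([0.4583, 0.1786, 0.1178], 0.8)]
knob_right_grip [([0.4329, -0.0633, 0.1179], 0.69)]
rack_centre [([0.4833, 0.3878, 0.0248], 0.78)]
tin [([0.5452, -0.2567, 0.0022], 0.97), ([0.5111, 0.0526, -0.0019], 0.28)]
dish [([0.3201, 0.2418, -0.0027], 0.59)]
dropper [([0.512, 0.0526, -0.0015], 0.4)]
top 45.31776354626049 316.06232427387636 193.71569512680202 [[-0.006, 0.99, -0.141, 0.329], [-1.0, -0.003, 0.022, 0.074], [0.021, 0.141, 0.99, 1.426], [0.0, 0.0, 0.0, 1.0]] ['image', 'range_z', 'vertical_fov', 'cx', 'cy', 'extrinsics']
shaker [([0.5096, 0.052, 0.0016], 0.62)]
seat [([0.5848, 0.0479, 0.0585], 0.94)]
bar_mid [([0.5246, 0.0497, 0.0658], 0.81)]
knob_left_grip [([0.46, 0.1837, 0.116], 0.52)]
knob_right_grip [([0.432, -0.0543, 0.1164], 0.74)]
rack_centre [([0.458, 0.1827, 0.12], 0.48)]
tin [([0.5469, -0.2539, -0.0035], 0.72)]
dish [([0.3199, 0.2471, 0.0051], 0.72)]
dropper [([0.7003, -0.2001, 0.0001], 0.68)]
```

View pics/scene0.png

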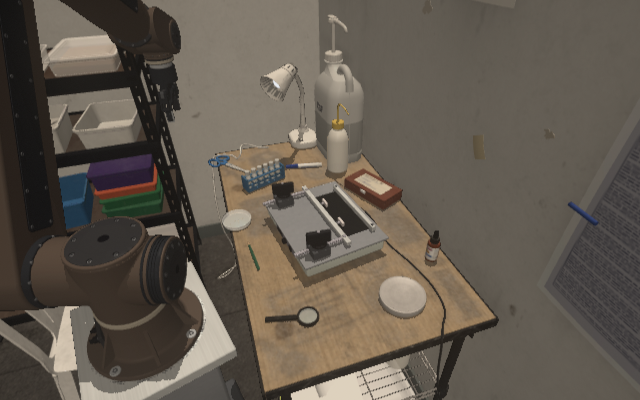

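View pics/top0.png

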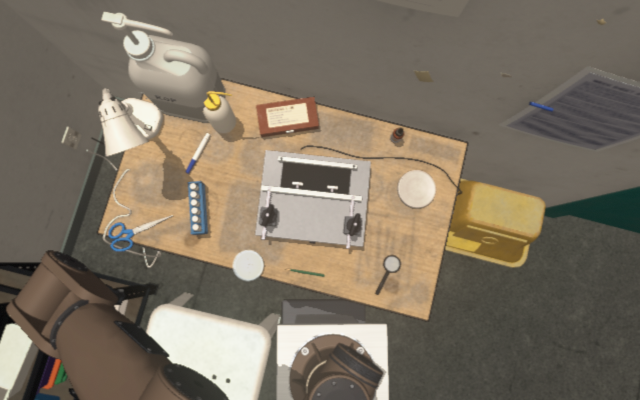

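The scene view shows the rack at about (265,180), and the knobs at (283,190) and (318,240). In the top view the rack is at (197,210) and the knobs at (268,215) and (353,225). The shaker is turned a little. I'll measure it next.

```bash
cat > h.py <<'E'
from rig import env,cams,order,spotter
import cv2,numpy as np
from scipy.spatial.transform import Rotation as R
def pose():
    o=env.get_obs();T=np.eye(4);T[:3,:3]=R.from_rotvec(o["ee_rot"]).as_matrix();T[:3,3]=o["position"];return T
def cloud(n,save=None):
    Tt=pose();f=cams.grab_frame(n);E=f["extrinsics"] if "extrinsics" in f else Tt@f["T_tool_cam"]
    z=f["range_z"];h,w=z.shape;F=h/2/np.tan(np.radians(f["vertical_fov"])/2)
    u,v=np.meshgrid(np.arange(w),np.arange(h))
    P=np.stack([(u-f["cx"])/F*z,-(v-f["cy"])/F*z,-z],-1)@np.asarray(E)[:3,:3].T+np.asarray(E)[:3,3]
    P[z<=0]=np.nan
    if save: cv2.imwrite("pics/"+save,f["image"][:,:,::-1])
    return f,P,np.asarray(E),F
def rect(p):
    (c,s,a)=cv2.minAreaRect(np.ascontiguousarray(p[:,:2]*1000).astype(np.float32));return np.round(c,1),np.round(s,1),round(a,2)
E
python3 - <<'E'
from h import *
for n in("scene","top"):
    f,P,E,F=cloud(n)
    if n=="top":
        print("keys dist?",set(f))
    m=spotter.cut_out("shaker",n);print(n,[(x["conf"],x["mask"].sum()) for x in m])
    q=P[m[0]["mask"]];q=q[np.isfinite(q[:,0])]
    print("zhist",np.histogram(q[:,2],bins=np.arange(0,.14,.005)))
    for lo,hi in((.04,.062),(.063,.08),(.1,.135)):
        s=q[(q[:,2]>lo)&(q[:,2]<hi)];
        if len(s)>5:print(lo,len(s),rect(s))
    for t in("rack_centre","knob_left_grip","knob_right_grip","bar_mid"):
        m=spotter.cut_out(t,n)
        for x in m[:2]:
            q=P[x["mask"]];q=q[np.isfinite(q[:,0])]
            if len(q):print(t,x["conf"],len(q),rect(q),np.round(np.percentile(q[:,2],[2,50,98]),4))
E
python3 - <<'E'
import cv2
a=cv2.imread('pics/top0.png')[130:270,170:390];cv2.imwrite('pics/topz.png',cv2.resize(a,(792,504),interpolation=cv2.INTER_CUBIC))
E
```

```text
scene [(0.95, np.int64(7375))]
zhist (array([ 114,    5,   32,   94,  131,  144,  126,  125,   43,    9,  694,
       3412,  377,  281,  711,  171,  154,   10,  105,   72,   61,   67,
         68,   62,   80,  142,   19,    0]), array([0.   , 0.005, 0.01 , 0.015, 0.02 , 0.025, 0.03 , 0.035, 0.04 ,
       0.045, 0.05 , 0.055, 0.06 , 0.065, 0.07 , 0.075, 0.08 , 0.085,
       0.09 , 0.095, 0.1  , 0.105, 0.11 , 0.115, 0.12 , 0.125, 0.13 ,
       0.135, 0.14 ]))
0.04 4435 (array([512.4,  52.1]), array([313.5, 251.1]), 83.74)
0.063 1231 (array([500. ,  58.3]), array([298.3, 241.9]), 83.44)
0.1 499 (array([442.7,  59.5]), array([267.5,  62. ]), 83.45)
rack_centre 0.79 889 (array([502.3, 438.6]), array([197.1, 140.2]), 5.62) [0.0006 0.0333 0.0737]
knob_left_grip 0.79 271 (array([454.2, 173.2]), array([31.6, 62.9]), 66.83) [0.0922 0.1123 0.1299]
knob_right_grip 0.61 390 (array([450.6, -31.7]), array([114.5,  59.5]), 53.0) [0.0781 0.1119 0.1306]
bar_mid 0.65 723 (array([472.3, 108.2]), array([368.7, 184.3]), 79.29) [0.0559 0.0724 0.0766]
bar_mid 0.57 280 (array([497.4, 210. ]), array([144.5,  
[... 473 characters left out ...]
 0.07 , 0.075, 0.08 , 0.085,
       0.09 , 0.095, 0.1  , 0.105, 0.11 , 0.115, 0.12 , 0.125, 0.13 ,
       0.135, 0.14 ]))
0.04 6874 (array([513.8,  51. ]), array([310.1, 253.1]), 83.66)
0.063 1414 (array([509.,  50.]), array([303.6, 251.4]), 82.98)
0.1 273 (array([444.6,  61.9]), array([269. ,  61.7]), 83.97)
rack_centre 0.89 934 (array([491.8, 393.8]), array([158.3,  54. ]), 4.76) [-0.0005  0.0465  0.0759]
rack_centre 0.18 744 (array([289.7, 273.4]), array([ 87.1, 175.7]), 46.24) [0.0091 0.0154 0.0212]
knob_left_grip 0.78 240 (array([458.4, 179.3]), array([58.8, 40.2]), 1.61) [0.0801 0.1172 0.1321]
bar_mid 0.81 756 (array([470.3,  63.8]), array([287.1, 171. ]), 84.35) [0.0603 0.0732 0.0795]
```

View pics/topz.png

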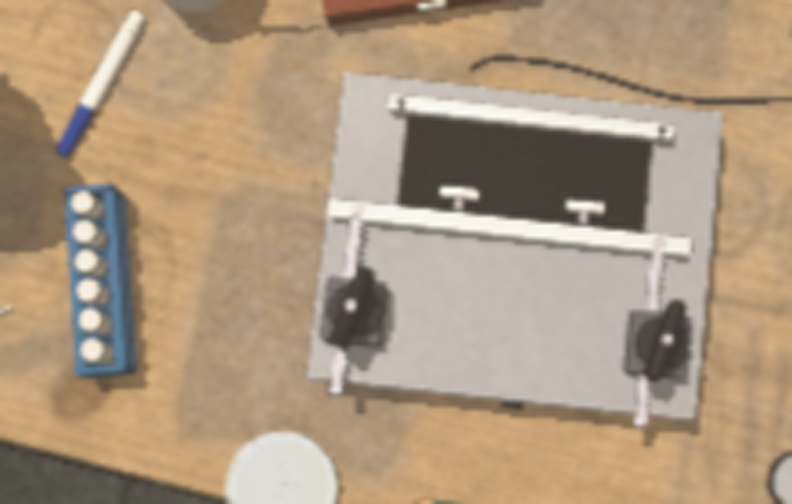

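The zoomed top view shows the shaker yawed about -6°. The rack's long side is close to world x, and both wings are already turned clockwise by about 0.4 rad. I'll go above the rack and look with the wrist camera.

```bash
cat >> h.py <<'E'
def down(pos,yaw):
    """tool x down, tool y at angle yaw in world xy"""
    x=np.array([0,0,-1.]);y=np.array([np.cos(yaw),np.sin(yaw),0]);T=np.eye(4);T[:3,:3]=np.stack([x,y,np.cross(x,y)],1);T[:3,3]=pos;return T
def delta(T,T0=None):
    T0=pose() if T0 is None else T0
    D=np.linalg.inv(T0)@T;return np.round(D[:3,3]*100,2).tolist(),np.round(np.degrees(R.from_matrix(D[:3,:3]).as_rotvec()),1).tolist()
def yaw():
    y=pose()[:3,1];return np.degrees(np.arctan2(y[1],y[0]))
E
python3 - <<'E'
from h import *
T=pose();print(np.round(T,4),yaw(),np.degrees(env.get_obs()["joint_positions"]))
print([d for d in dir(env) if d[0]!='_'])
for y in (94.8,-85.2): print(delta(down([.475,.388,.25],np.radians(y))))
f=cams.grab_frame("wrist");print(f["vertical_fov"],np.round(f["T_tool_cam"],3).tolist())
E
```

```text
[[ 0.000e+00  4.447e-01  8.957e-01  2.779e-01]
 [ 1.000e-04  8.957e-01 -4.447e-01  5.598e-01]
 [-1.000e+00  1.000e-04 -0.000e+00  3.039e-01]
 [ 0.000e+00  0.000e+00  0.000e+00  1.000e+00]] 63.5987453293062 [ 5.75468000e+01  2.81265788e+01  8.93186580e+01  1.04985680e-03
  6.25511432e+01 -6.05242923e+00]
['Unreachable', 'get_obs', 'pinch_z']
([5.39, -6.63, 25.29], [-31.2, 0.0, -0.0])
([5.39, -6.63, 25.29], [148.8, -0.0, -0.0])
70.48991984933008 [[0.001, 0.296, -0.955, -0.07], [1.0, 0.0, 0.001, 0.0], [0.001, -0.955, -0.296, -0.075], [0.0, 0.0, 0.0, 1.0]]
```

Emit:
apply_moves --deltas '[[[5.4,-6.6,25.3],[-31.2,0,0],8.5],[[5.4,-6.6,25.3],[-31.2,0,0],8.5],[[5.4,-6.6,25.3],[-31.2,0,0],8.5],[[5.4,-6.6,25.3],[-31.2,0,0],8.5],[[5.4,-6.6,25.3],[-31.2,0,0],8.5],[[5.4,-6.6,25.3],[-31.2,0,0],8.5],[[5.4,-6.6,25.3],[-31.2,0,0],8.5],[[5.4,-6.6,25.3],[-31.2,0,0],8.5]]'

```text
t: 2.65
position: [0.4744, 0.3891, 0.2502]
ee_rot: [-0.067, 1.569, 0.067]
contact_force: [-0.5, 0.4, -0.8]
grip_width: 0.0853
```

Run:
```python
from h import *
print(np.round(pose()[:3,3],4),yaw(),env.get_obs()["t"])
f,P,E,F=cloud("wrist","w1.png")
m=spotter.cut_out("rack_centre","wrist")
for x in m[:1]:
    k=cv2.erode(x["mask"].astype(np.uint8),np.ones((3,3)))>0
    q=P[k];q=q[np.isfinite(q[:,0])];print(x["conf"],len(q))
    print(np.histogram(q[:,2],bins=np.arange(-.005,.085,.005)))
    for lo,hi in((.03,.08),(.048,.056),(.06,.08)):
        s=q[(q[:,2]>lo)&(q[:,2]<hi)];print(lo,hi,len(s),rect(s) if len(s)>5 else 0)
print([(x["location"],x["conf"]) for x in spotter.mark_of("rack_centre","wrist")])
```

```text
[0.4744 0.3891 0.2502] 94.878115230698 2.65
0.55 5277
(array([   0,  223,  125,   11,   11,   87,  191,   39,   47,  505, 1765,
        388,  105,  153,  208, 1419,    0]), array([-0.005,  0.   ,  0.005,  0.01 ,  0.015,  0.02 ,  0.025,  0.03 ,
        0.035,  0.04 ,  0.045,  0.05 ,  0.055,  0.06 ,  0.065,  0.07 ,
        0.075,  0.08 ]))
0.03 0.08 4629 (array([486.3, 391.2]), array([149.5,  37.4]), 5.41)
0.048 0.056 516 (array([486.3, 390.9]), array([149.4,  37. ]), 4.98)
0.06 0.08 1780 (array([485.9, 390.9]), array([132.4,  17. ]), 5.45)
[([0.4888, 0.3894, 0.0235], 0.66)]
```

View pics/w1.png

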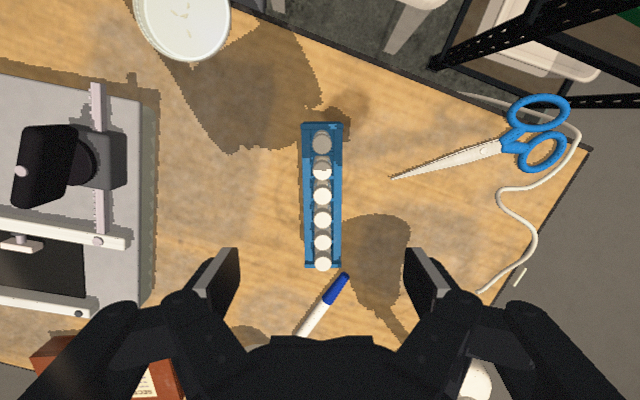

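Wrist view: the rack at (322,195) lies between the fingers, and its centre is about (0.486, 0.391) with yaw 5.2°. Now the grasp.

Run:
```python
from h import *
print(delta(down([.4863,.391,.096],np.radians(95.2))),delta(down([.4863,.391,.15],np.radians(95.2))))
```

```text
([15.42, 0.11, 1.18], [-0.3, 0.0, -0.0]) ([10.02, 0.11, 1.18], [-0.3, 0.0, -0.0])
```

Emit:
apply_moves --deltas '[[[5,0.1,1.2],[-0.3,0,0],8.5],[[10,0.1,1.2],[-0.3,0,0],8.5],[[13,0.1,1.2],[-0.3,0,0],8.5],[[15.4,0.1,1.2],[-0.3,0,0],8.5],[[15.4,0.1,1.2],[-0.3,0,0],8.5],[[15.4,0.1,1.2],[-0.3,0,0],5.5],[[15.4,0.1,1.2],[-0.3,0,0],4.5],[[15.4,0.1,1.2],[-0.3,0,0],3.0],[[15.4,0.1,1.2],[-0.3,0,0],3.0],[[15.4,0.1,1.2],[-0.3,0,0],3.0],[[15.4,0.1,1.2],[-0.3,0,0],3.0]]' --force 25

```text
t: 4.18
position: [0.4873, 0.3905, 0.0971]
ee_rot: [-0.069, 1.568, 0.071]
contact_force: [-1.7, 0.5, 5.6]
grip_width: 0.0385
```

```bash
python3 - <<'E'
from h import *
print(np.round(pose()[:3,3],4),yaw(),env.get_obs()["grip_width"])
f,P,E,F=cloud("scene","s2.png")
cloud("wrist","w2.png")
E
python3 -c "
import cv2
a=cv2.imread('pics/s2.png')[120:260,180:400];cv2.imwrite('pics/s2z.png',cv2.resize(a,(792,504)))"
```

```text
[0.4873 0.3905 0.0971] 95.10585322887117 0.038546660132382705
```

View pics/s2z.png

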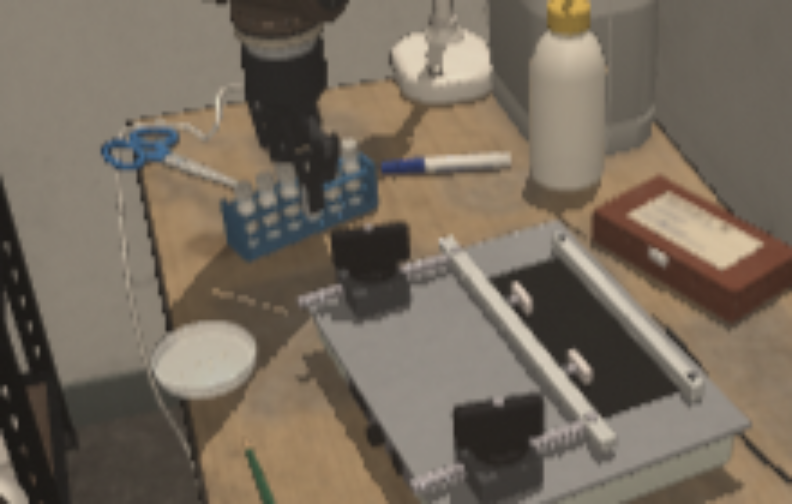

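View pics/w2.png

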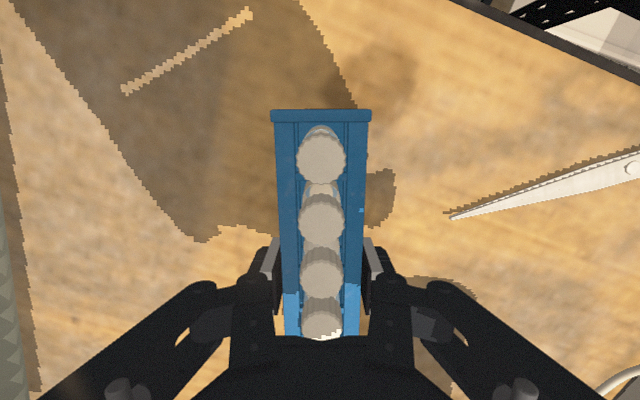

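The rack is held: the fingers close on it at mid-length, with a width of 38.5 mm. Next I'll fit the rail, bar and knobs from point clouds.

Run:
```python
from h import *
a=np.radians(-6.3);Rz=np.array([[np.cos(a),-np.sin(a)],[np.sin(a),np.cos(a)]]);c=np.array([.5125,.0515])
for n in("scene","top"):
    f,P,E,F=cloud(n);q=P.reshape(-1,3);q=q[np.isfinite(q[:,0])]
    s=np.c_[(q[:,:2]-c)@Rz,q[:,2]]
    for nm,lo,hi in(("rail",.075,.13),("bar",-.02,.03)):
        k=s[(s[:,0]>lo)&(s[:,0]<hi)&(abs(s[:,1])<(.12 if nm=="rail" else .14))&(s[:,2]>.0665)&(s[:,2]<.082)]
        if nm=="bar": k=k[(k[:,0]<.03)]
        # per-y-bin x edges
        for y in np.arange(-.1,.101,.05):
            b=k[abs(k[:,1]-y)<.012]
            if len(b):print(n,nm,round(y,2),len(b),np.round(1000*np.percentile(b[:,0],[5,50,95]),1),np.round(np.median(b[:,2]),4),end=" | ")
        print()
    for y0 in(.12,-.12):
        k=s[(abs(s[:,0]+.07)<.05)&(abs(s[:,1]-y0)<.05)&(s[:,2]>.121)&(s[:,2]<.14)]
        if len(k)>8:
            print("knob",y0,len(k),rect(k),np.median(k[:,2]))
```

```text
scene rail -0.1 34 [ 94.7  99.  106.2] 0.0726 | scene rail -0.05 27 [ 94.4  98.7 104.9] 0.0729 | scene rail 0.0 28 [ 95.2  99.9 106.5] 0.0725 | scene rail 0.05 25 [ 94.7  97.2 105. ] 0.0722 | scene rail 0.1 24 [ 94.8  99.  108.2] 0.0726 | 
scene bar -0.1 44 [-10.7   6.1  14.2] 0.073 | scene bar -0.05 47 [ 3.  11.9 27.8] 0.0731 | scene bar 0.0 30 [ 3.5  8.4 15.9] 0.0735 | scene bar 0.05 37 [ 3.7 11.8 27.6] 0.0733 | scene bar 0.1 27 [ 3.1  8.1 16.3] 0.0737 | 
knob 0.12 94 (array([-69.9, 117.4]), array([15.1, 62.3]), 76.98) 0.12683046271472181
knob -0.12 132 (array([ -70.4, -120.4]), array([15.6, 61.9]), 76.91) 0.12740772408697898
top rail -0.1 39 [ 96.9 102.8 109. ] 0.0727 | top rail -0.05 33 [ 97.4 102.6 108.3] 0.0734 | top rail 0.0 36 [ 97.5 102.7 109.4] 0.072 | top rail 0.05 38 [ 97.8 102.8 109.5] 0.0722 | top rail 0.1 35 [ 97.7 103.  108.8] 0.0724 | 
top bar -0.1 64 [-13.2   9.2  18.7] 0.0729 | top bar -0.05 54 [ 6.1 14.3 27.7] 0.0731 | top bar 0.0 44 [ 6.1 12.  18.2] 0.0731 | top bar 0.05 51 [ 6.4 14.9 25.6] 0.0738 | top bar 0.1 44 [ 6.4 12.2 19.4] 0.0726 | 
knob 0.12 116 (array([-67.6, 119.9]), array([14.1, 62.1]), 75.43) 0.12836399989458147
knob -0.12 120 (array([ -67.9, -120. ]), array([14.1, 62.8]), 77.17) 0.12794646362936912
```

```bash
cat >> h.py <<'E'
C=np.array([.5135,.051]);A=np.radians(-6.3)
def sh(x,y): return C+np.array([[np.cos(A),-np.sin(A)],[np.sin(A),np.cos(A)]])@np.array([x,y])
def shp(x,y,z,yaw): return down([*sh(x,y),z],A+yaw)
E
python3 - <<'E'
from h import *
p=pose();q=p.copy();q[2,3]=.27
print(delta(q)); print(delta(shp(.07,0,.27,0)),delta(shp(.07,0,.157,0)))
E
```

```text
([-17.29, 0.01, 0.03], [0.0, -0.0, 0.0])
([-17.31, -35.41, 6.48], [101.4, 0.0, -0.1]) ([-6.01, -35.42, 6.46], [101.4, 0.0, -0.1])
```

Emit:
apply_moves --deltas '[[[-4,0,0],[0,0,0],3],[[-10,0,0],[0,0,0],3],[[-15,0,0],[0,0,0],3],[[-17.3,-1.5,0.3],[5,0,0],3],[[-17.3,-5,0.9],[14,0,0],3],[[-17.3,-9,1.6],[24,0,0],3],[[-17.3,-13,2.4],[34,0,0],3],[[-17.3,-17,3.1],[44,0,0],3],[[-17.3,-21,3.8],[54,0,0],3],[[-17.3,-25,4.5],[64,0,0],3],[[-17.3,-28,5.2],[74,0,0],3],[[-17.3,-31,5.8],[84,0,0],3],[[-17.3,-33.5,6.2],[92,0,0],3],[[-17.3,-35,6.5],[98,0,0],3],[[-17.3,-35.4,6.5],[101.4,0,0],3],[[-17.3,-35.4,6.5],[101.4,0,0],3],[[-17.3,-35.4,6.5],[101.4,0,0],3]]'

```text
t: 6.5
position: [0.5831, 0.0436, 0.2691]
ee_rot: [1.289, 1.156, -1.289]
contact_force: [0.5, -0.4, -1.8]
grip_width: 0.0387
```

Run:
```python
from h import *
print(np.round(pose()[:3,3],4),yaw(),env.get_obs()["grip_width"])
f,P,E,F=cloud("wrist","w3.png")
m=spotter.cut_out("rack_centre","wrist")
for x in m[:1]:
    q=P[x["mask"]];q=q[np.isfinite(q[:,0])];print(x["conf"],len(q),rect(q),np.percentile(q[:,2],[2,98]))
print(delta(shp(.07,0,.16,0)),delta(shp(.07,0,.156,0)))
cloud("scene","s3.png")
```

```text
[0.5831 0.0436 0.2691] -6.21640605409928 0.03870999673860642
0.8 19291 (array([598.4,  54.9]), array([ 88.1, 137.9]), 8.32) [0.1768777  0.24430978]
([10.9, 0.0, 0.04], [0.1, -0.0, -0.0]) ([11.3, 0.0, 0.04], [0.1, -0.0, -0.0])
```

View pics/w3.png

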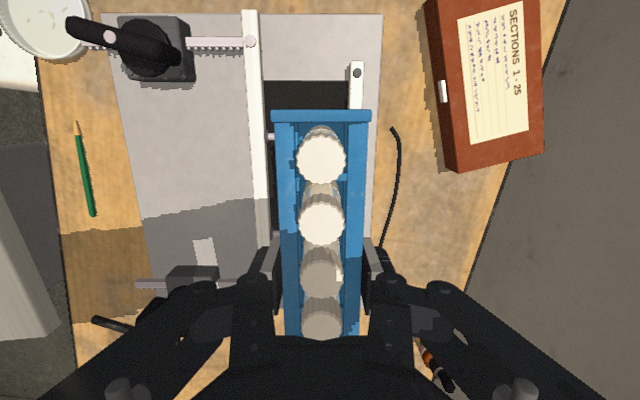

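View pics/s3.png

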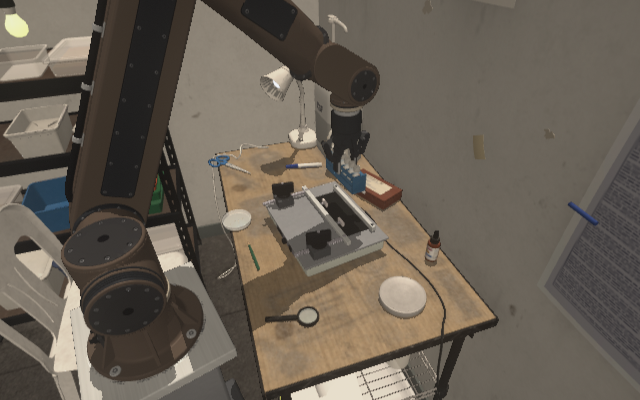

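The wrist view shows the held rack (280–370, 110–340) parallel to the rail at (357,80). Its rotation in the grip is unchanged, so I'll lower it.

Emit:
apply_moves --deltas '[[[4,0,0],[0,0,0],3],[[8,0,0],[0,0,0],3],[[9.6,0,0],[0,0,0],3],[[10.5,0,0],[0,0,0],3],[[10.9,0,0],[0,0,0],3],[[11.1,0,0],[0,0,0],3],[[11.1,0,0],[0,0,0],3]]'

```text
t: 7.52
position: [0.5834, 0.0434, 0.1585]
ee_rot: [1.29, 1.154, -1.289]
contact_force: [-1.0, -1.1, -1.5]
grip_width: 0.0385
```

Run:
```python
from h import *
print(np.round(pose()[:3,3],4),yaw(),env.get_obs()["contact_force"])
cloud("wrist","w4.png");f,P,E,F=cloud("scene","s4.png")
a=f["image"][130:250,250:410,::-1];cv2.imwrite('pics/s4z.png',cv2.resize(a,(800,600)))
```

```text
[0.5834 0.0434 0.1585] -6.303195731264388 [-1.01938751 -1.05192583 -1.49904649]
```

View pics/w4.png

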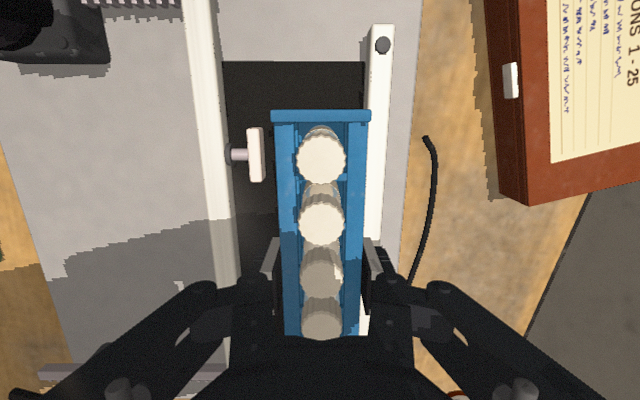

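View pics/s4z.png

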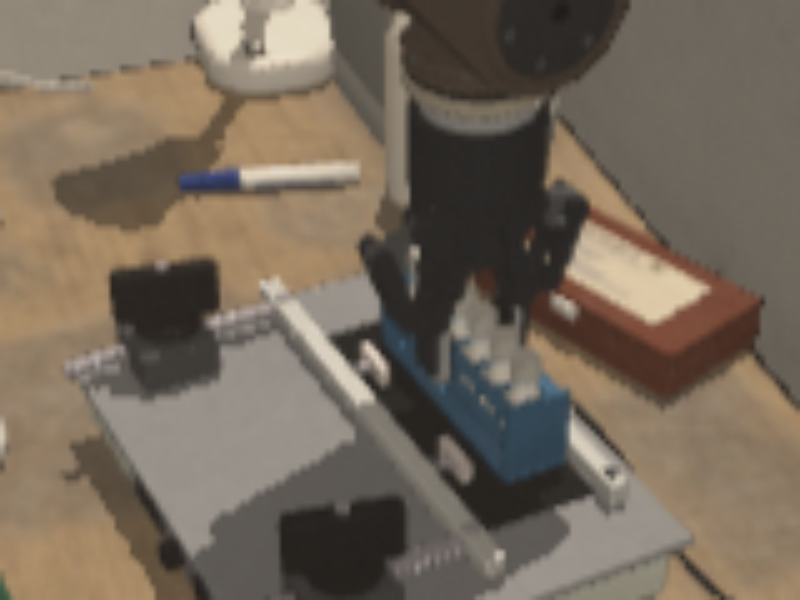

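Emit:
apply_moves --deltas '[[[0.2,0,0],[0,0,0],3],[[0.3,0,0],[0,0,0],3],[[0.3,0,0],[0,0,0],3]]'

```text
t: 8.0
position: [0.5833, 0.0434, 0.1551]
ee_rot: [1.29, 1.155, -1.29]
contact_force: [-1.1, -0.6, 2.1]
grip_width: 0.039
```

Force now points up, so the rack is on the mat. Releasing.

Emit:
apply_moves --deltas '[[[0,0,0],[0,0,0],4.5],[[0,0,0],[0,0,0],5.5],[[0,0,0],[0,0,0],6.5],[[0,0,0],[0,0,0],7],[[0,0,0],[0,0,0],7],[[-2,0,0],[0,0,0],7],[[-6,0,0],[0,0,0],7],[[-10,0,0],[0,0,0],7],[[-13,0,0],[0,0,0],7],[[-13,0,0],[0,0,0],7]]'

```text
t: 9.25
position: [0.5837, 0.0434, 0.2871]
ee_rot: [1.292, 1.152, -1.286]
contact_force: [-0.8, 0.2, -1.2]
grip_width: 0.07
```

Run:
```python
from h import *
print(np.round(pose()[:3,3],4),yaw(),env.get_obs()["contact_force"],env.get_obs()["joint_positions"])
a=A;Rz=np.array([[np.cos(a),-np.sin(a)],[np.sin(a),np.cos(a)]])
for n in("wrist","scene"):
    f,P,E,F=cloud(n,n+"5.png");m=spotter.cut_out("rack_centre",n)
    for x in m[:1]:
        q=P[x["mask"]];q=q[np.isfinite(q[:,0])];q=np.c_[(q[:,:2]-C)@Rz,q[:,2]]
        q=q[(q[:,2]>.09)&(q[:,2]<.14)];print(n,x["conf"],len(q),rect(q),np.percentile(q[:,2],[2,98]))
print("cur yaw",yaw())
for s,y in((1,.119),(-1,-.12)): print(delta(shp(-.07,y,.285,np.radians(76.8))),delta(shp(-.07,y,.285,np.radians(-103.2))))
```

```text
[0.5837 0.0434 0.2871] -6.295836030500043 [-0.77055622  0.15052339 -1.21421375] [-3.85991463e-02  4.50901491e-01  1.68087286e+00  7.74336570e-05
  1.00564765e+00  7.12418364e-02]
wrist 0.8 6017 (array([71. ,  0.6]), array([ 39.8, 150.4]), 0.25) [0.10058159 0.13041714]
scene 0.86 581 (array([63.3, -1.8]), array([ 39.5, 154. ]), 5.22) [0.09258327 0.13228196]
cur yaw -6.3027231906304255
([-0.1, -13.99, -11.89], [-76.8, -0.1, 0.1]) ([-0.1, -13.99, -11.89], [103.2, 0.1, 0.1])
([-0.1, -13.99, 12.01], [-76.8, -0.1, 0.1]) ([-0.1, -13.99, 12.01], [103.2, 0.1, 0.1])
```

View pics/wrist5.png

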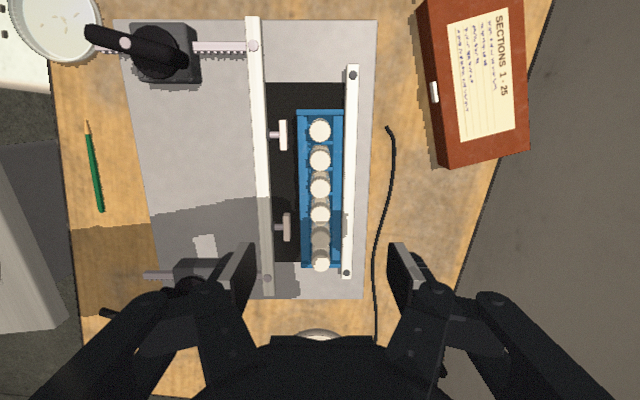

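The rack stands at shaker (71, 0.6) mm, released and parallel to the rail. Next is a hover over the left knob.

Emit:
apply_moves --deltas '[[[0,-2,-1.5],[-10,0,0],5],[[0,-5,-4],[-20,0,0],5],[[0,-8,-7],[-30,0,0],5],[[0,-11,-10],[-40,0,0],5],[[1,-13,-11.5],[-50,0,0],5],[[2,-14,-12],[-60,0,0],5],[[4,-14,-12],[-70,0,0],5],[[5.7,-14,-12],[-76.8,0,0],5],[[5.7,-14,-12],[-76.8,0,0],5],[[5.7,-14,-12],[-76.8,0,0],5]]'

```text
t: 10.7
position: [0.4574, 0.178, 0.228]
ee_rot: [0.269, 1.554, -0.269]
contact_force: [-0.2, -0.6, -0.2]
grip_width: 0.05
```

```bash
cat >> h.py <<'E'
def knobs(n,save=None):
    Rz=np.array([[np.cos(A),-np.sin(A)],[np.sin(A),np.cos(A)]])
    f,P,E,F=cloud(n,save);q=P.reshape(-1,3);q=q[np.isfinite(q[:,0])]
    s=np.c_[(q[:,:2]-C)@Rz,q[:,2]]
    dark=f["image"].max(-1).reshape(-1)[np.isfinite(P.reshape(-1,3)[:,0])]<90
    for y0 in(.12,-.12):
        k=s[(np.hypot(s[:,0]+.07,s[:,1]-y0)<.037)&(s[:,2]>.119)&(s[:,2]<.132)&dark]
        if len(k)>30:print(n,"knob",y0,len(k),rect(k),np.round(np.median(k[:,2]),4))
    return s
E
python3 - <<'E'
from h import *
print(np.round(pose()[:3,3],4),yaw(),env.get_obs()["joint_positions"])
knobs("wrist","w6.png")
for z in(.174,): print(delta(shp(-.07,.12,z,np.radians(76.8))))
E
```

```text
[0.4574 0.178  0.228 ] 70.3451326227333 [ 2.36489545e-01  4.05609677e-01  1.96687036e+00  6.65722287e-05
  7.69343452e-01 -9.91312451e-01]
wrist knob 0.12 1687 (array([-70.5, 122. ]), array([14.1, 62.9]), 74.87) 0.1269
wrist knob -0.12 1311 (array([ -69.6, -114.9]), array([13.6, 62.3]), 72.19) 0.1243
([5.42, -0.02, -0.03], [-0.1, 0.0, -0.0])
```

View pics/w6.png

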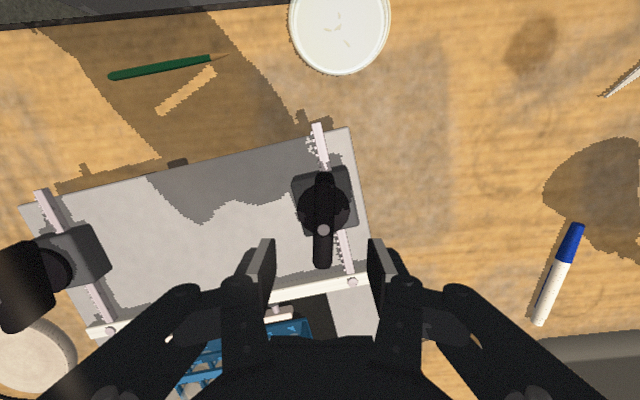

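Left knob wing at image (324,215), aligned between the pads. Grip and turn by 50°.

Emit:
apply_moves --deltas '[[[3,0,0],[0,0,0],5],[[5.4,0,0],[0,0,0],5],[[5.4,0,0],[0,0,0],4],[[5.4,0,0],[0,0,0],1],[[5.4,0,0],[0,0,0],1],[[5.4,0,0],[0,0,0],1],[[5.4,0,0],[0,0,0],1],[[5.4,0,0],[8,0,0],1],[[5.4,0,0],[16,0,0],1],[[5.4,0,0],[24,0,0],1],[[5.4,0,0],[32,0,0],1],[[5.4,0,0],[40,0,0],1],[[5.4,0,0],[47,0,0],1],[[5.4,0,0],[50,0,0],1],[[5.4,0,0],[50,0,0],1]]' --force 50

```text
t: 12.62
position: [0.4573, 0.1784, 0.1752]
ee_rot: [0.943, 1.357, -0.941]
contact_force: [-2.2, 3.8, 7.0]
grip_width: 0.013
```

```bash
cat >> h.py <<'E'
def bar(n="top"):
    s=knobs(n)
    o=[]
    for y0 in(.085,.025,-.025,-.085):
        k=s[(abs(s[:,1]-y0)<.015)&(s[:,0]>-.03)&(s[:,0]<.045)&(s[:,2]>.0665)&(s[:,2]<.08)]
        o.append((y0,len(k),round(1000*float(np.median(k[:,0])),1) if len(k) else None))
    print(n,"bar",o)
E
python3 - <<'E'
from h import *
print(np.round(pose()[:3,3],4),yaw(),env.get_obs()["contact_force"],env.get_obs()["grip_width"],env.get_obs()["t"])
bar("top");bar("scene")
E
```

```text
[0.4573 0.1784 0.1752] 20.45402098372264 [-2.23641411  3.81142325  7.0374085 ] 0.013007753044882499 12.625
top knob -0.12 83 (array([ -70.5, -118.9]), array([14.1, 58.9]), 74.65) 0.1285
top bar [(0.085, 18, 18.8), (0.025, 59, 16.8), (-0.025, 56, 14.5), (-0.085, 52, 12.9)]
scene knob 0.12 69 (array([-72.1, 115.7]), array([36.2, 51.5]), 65.78) 0.127
scene knob -0.12 123 (array([ -72.5, -122.1]), array([11.4, 61.4]), 74.04) 0.1261
scene bar [(0.085, 32, 13.9), (0.025, 47, 14.3), (-0.025, 41, 9.8), (-0.085, 47, 8.8)]
```

Run:
```python
from h import *
print(delta(shp(-.07,-.12,.228,np.radians(74.7))),delta(shp(-.07,-.12,.174,np.radians(74.7))))
```

```text
([-5.3, -10.84, 21.46], [-47.9, 0.0, -0.1]) ([0.1, -10.85, 21.46], [-47.9, 0.0, -0.1])
```

Emit:
apply_moves --deltas '[[[0,0,0],[0,0,0],4],[[0,0,0],[0,0,0],5],[[-3,0,0],[0,0,0],5],[[-5.5,0,0],[0,0,0],5],[[-5.5,-2.2,4.5],[-10,0,0],5],[[-5.5,-4.8,9.5],[-20,0,0],5],[[-5.5,-7.2,14.5],[-30,0,0],5],[[-5.5,-9.8,19.5],[-40,0,0],5],[[-5.3,-10.8,21.5],[-48,0,0],5],[[-5.3,-10.8,21.5],[-48,0,0],5],[[-5.3,-10.8,21.5],[-48,0,0],5]]'

```text
t: 14.1
position: [0.4314, -0.061, 0.227]
ee_rot: [0.297, 1.55, -0.297]
contact_force: [-0.2, 0.8, -0.1]
grip_width: 0.05
```

Run:
```python
from h import *
print(np.round(pose()[:3,3],4),yaw(),env.get_obs()["joint_positions"],env.get_obs()["contact_force"])
knobs("wrist","w7.png");bar("top")
print(delta(shp(-.07,-.12,.174,np.radians(74.7))))
```

```text
[ 0.4314 -0.061   0.227 ] 68.3211992280722 [-2.92366424e-01  3.40657546e-01  2.09274890e+00  2.36039415e-04
  7.08138091e-01 -1.48497558e+00] [-0.1702498   0.78437515 -0.09242523]
wrist knob -0.12 1707 (array([ -70.9, -118. ]), array([13.7, 62.9]), 74.97) 0.1269
top knob 0.12 81 (array([-68.7, 120.9]), array([14. , 57.5]), 26.87) 0.1282
top bar [(0.085, 50, 18.1), (0.025, 58, 16.7), (-0.025, 55, 14.9), (-0.085, 17, 14.1)]
([5.3, -0.04, -0.06], [0.1, 0.0, -0.0])
```

View pics/w7.png

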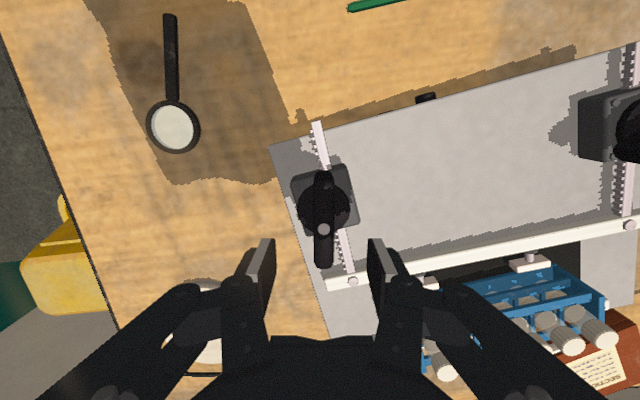

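Right wing at image (323,218), aligned. Left knob reads about 1.10 rad. Turn the right knob by 95°.

Emit:
apply_moves --deltas '[[[3,0,0],[0,0,0],5],[[5.3,0,0],[0,0,0],4],[[5.3,0,0],[0,0,0],1],[[5.3,0,0],[0,0,0],1],[[5.3,0,0],[0,0,0],1],[[5.3,0,0],[0,0,0],1],[[5.3,0,0],[8,0,0],1],[[5.3,0,0],[17,0,0],1],[[5.3,0,0],[26,0,0],1],[[5.3,0,0],[35,0,0],1],[[5.3,0,0],[44,0,0],1],[[5.3,0,0],[53,0,0],1],[[5.3,0,0],[62,0,0],1],[[5.3,0,0],[71,0,0],1],[[5.3,0,0],[80,0,0],1],[[5.3,0,0],[88,0,0],1],[[5.3,0,0],[95,0,0],1],[[5.3,0,0],[95,0,0],1]]'

```text
t: 16.45
position: [0.4298, -0.0604, 0.1741]
ee_rot: [1.541, 0.956, -1.546]
contact_force: [-6.9, -0.3, -6.3]
grip_width: 0.0132
```

Run:
```python
from h import *
print(np.round(pose()[:3,3],4),yaw(),env.get_obs()["contact_force"],env.get_obs()["grip_width"],env.get_obs()["t"])
bar("top");bar("scene")
print(delta(shp(-.07,.12,.228,np.radians(27))))
```

```text
[ 0.4298 -0.0604  0.1741] -26.597572541185354 [-6.91547848 -0.31703072 -6.3416187 ] 0.013199867818129851 16.45
top knob 0.12 84 (array([-68.7, 120.5]), array([13.7, 58.9]), 26.31) 0.1282
top bar [(0.085, 56, 20.4), (0.025, 52, 22.2), (-0.025, 56, 23.3), (-0.085, 23, 25.5)]
scene knob 0.12 73 (array([-71.9, 117.6]), array([14.7, 62.7]), 29.29) 0.1259
scene knob -0.12 122 (array([ -71.9, -123. ]), array([37.3, 50.5]), 12.45) 0.128
scene bar [(0.085, 0, None), (0.025, 0, None), (-0.025, 10, 17.8), (-0.085, 44, 20.1)]
([-5.37, -8.22, -22.54], [-47.2, -0.1, 0.3])
```

Emit:
apply_moves --deltas '[[[0,0,0],[0,0,0],4],[[0,0,0],[0,0,0],5],[[-3,0,0],[0,0,0],5],[[-5.5,0,0],[0,0,0],5],[[-5.5,-1.7,-4.5],[-10,0,0],5],[[-5.5,-3.5,-9.5],[-20,0,0],5],[[-5.5,-5.5,-14.5],[-30,0,0],5],[[-5.5,-7.2,-19.5],[-40,0,0],5],[[-5.4,-8.2,-22.5],[-47.2,0,0],5],[[-5.4,-8.2,-22.5],[-47.2,0,0],5],[[-5.4,-8.2,-22.5],[-47.2,0,0],5]]'

```text
t: 17.92
position: [0.4583, 0.1765, 0.2281]
ee_rot: [0.94, 1.358, -0.94]
contact_force: [0.5, -0.3, -0.2]
grip_width: 0.0498
```

Run:
```python
from h import *
print(np.round(pose()[:3,3],4),yaw(),env.get_obs()["joint_positions"],env.get_obs()["contact_force"])
knobs("wrist","w8.png");bar("top")
print(delta(shp(-.07,.12,.174,np.radians(26.9))))
```

```text
[0.4583 0.1765 0.2281] 20.627300520938824 [ 2.33040358e-01  4.05647875e-01  1.96626123e+00 -3.82489351e-05
  7.69336191e-01 -1.26946468e-01] [ 0.46170823 -0.25453324 -0.22894283]
wrist knob 0.12 1731 (array([-69.8, 122.6]), array([13.8, 62.6]), 26.25) 0.1269
top knob -0.12 83 (array([ -68.3, -118.3]), array([60.4, 14.3]), 69.27) 0.1278
top bar [(0.085, 13, 22.8), (0.025, 56, 22.3), (-0.025, 58, 23.5), (-0.085, 52, 24.8)]
([5.41, -0.06, -0.23], [-0.0, 0.0, -0.0])
```

View pics/w8.png

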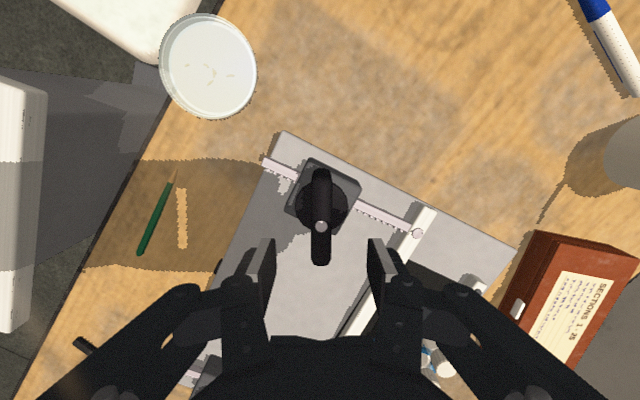

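Left wing at image (321,215), aligned. Right reads about 1.9 rad and left about 1.1. Turn the left by 76° to about 2.43.

Emit:
apply_moves --deltas '[[[3,0,-0.1],[0,0,0],5],[[5.4,0,-0.2],[0,0,0],4],[[5.4,0,-0.2],[0,0,0],1],[[5.4,0,-0.2],[0,0,0],1],[[5.4,0,-0.2],[0,0,0],1],[[5.4,0,-0.2],[0,0,0],1],[[5.4,0,-0.2],[8,0,0],1],[[5.4,0,-0.2],[17,0,0],1],[[5.4,0,-0.2],[26,0,0],1],[[5.4,0,-0.2],[35,0,0],1],[[5.4,0,-0.2],[44,0,0],1],[[5.4,0,-0.2],[53,0,0],1],[[5.4,0,-0.2],[62,0,0],1],[[5.4,0,-0.2],[70,0,0],1],[[5.4,0,-0.2],[76,0,0],1],[[5.4,0,-0.2],[76,0,0],1]]'

```text
t: 20.02
position: [0.4559, 0.1786, 0.1742]
ee_rot: [1.873, 0.585, -1.881]
contact_force: [-10.2, 0.9, -2.1]
grip_width: 0.0129
```

Run:
```python
from h import *
print(np.round(pose()[:3,3],4),yaw(),env.get_obs()["contact_force"],env.get_obs()["grip_width"],env.get_obs()["t"])
bar("top");bar("scene")
print(delta(shp(-.07,-.12,.228,np.radians(69.3-90-2.9))),"coupling adds",np.degrees(1.33/27))
```

```text
[0.4559 0.1786 0.1742] -55.40285098238697 [-10.21874321   0.87589461  -2.06127824] 0.012912745406959804 20.025
top knob -0.12 91 (array([ -68.6, -118.4]), array([60.6, 14.2]), 67.29) 0.1276
top bar [(0.085, 33, 31.4), (0.025, 51, 27.9), (-0.025, 51, 27.5), (-0.085, 51, 26.9)]
scene knob 0.12 74 (array([-77.6, 115.3]), array([43.9, 37.5]), 13.29) 0.1269
scene knob -0.12 94 (array([ -71.8, -120.4]), array([62.2, 13.1]), 67.37) 0.1281
scene bar [(0.085, 30, 27.3), (0.025, 34, 26.0), (-0.025, 42, 23.4), (-0.085, 45, 21.9)]
([-5.36, 18.23, 15.7], [-25.4, 0.2, 0.2]) coupling adds 2.8223476574962776
```

Emit:
apply_moves --deltas '[[[0,0,0],[0,0,0],4],[[0,0,0],[0,0,0],5],[[-3,0,0],[0,0,0],5],[[-5.4,0,0],[0,0,0],5],[[-5.4,4,3.5],[-6,0,0],5],[[-5.4,8,7],[-12,0,0],5],[[-5.4,12,10.5],[-18,0,0],5],[[-5.4,16,14],[-24,0,0],5],[[-5.4,18.2,15.7],[-26.2,0,0],5],[[-5.4,18.2,15.7],[-26.2,0,0],5],[[-5.4,18.2,15.7],[-26.2,0,0],5]]'

```text
t: 21.5
position: [0.4324, -0.06, 0.2281]
ee_rot: [1.574, 0.924, -1.573]
contact_force: [0.5, 0.7, 0.5]
grip_width: 0.0502
```

Run:
```python
from h import *
print(np.round(pose()[:3,3],4),yaw(),env.get_obs()["joint_positions"],env.get_obs()["contact_force"])
knobs("wrist","w9.png");bar("top")
print(delta(shp(-.07,-.12,.174,np.radians(-22.7))))
Rz=np.array([[np.cos(A),-np.sin(A)],[np.sin(A),np.cos(A)]])
for n in("top","scene"):
    f,P,E,F=cloud(n,n+"9.png");m=spotter.cut_out("rack_centre",n)
    for x in m[:1]:
        q=P[x["mask"]];q=q[np.isfinite(q[:,0])];q=np.c_[(q[:,:2]-C)@Rz,q[:,2]]
        q=q[(q[:,2]>.09)&(q[:,2]<.14)];print(n,x["conf"],len(q),rect(q))
    a=f["image"][130:250,250:410,::-1];cv2.imwrite('pics/%s9z.png'%n,cv2.resize(a,(800,600)))
```

```text
[ 0.4324 -0.06    0.2281] -29.153645112561566 [-2.89451359e-01  3.39535139e-01  2.08994300e+00  2.71610174e-04
  7.11496045e-01  2.19169992e-01] [0.54207809 0.71441771 0.54780025]
wrist knob -0.12 1684 (array([ -69.4, -117.8]), array([63. , 13.6]), 66.32) 0.127
top knob 0.12 87 (array([-69.3, 119.1]), array([61.1, 13.5]), 40.1) 0.128
top bar [(0.085, 54, 29.6), (0.025, 55, 29.1), (-0.025, 53, 27.1), (-0.085, 18, 28.1)]
([5.4, -0.09, 0.17], [-0.1, -0.0, -0.0])
top 0.61 675 (array([74.9, -2.2]), array([150.6,  40. ]), 88.86)
scene 0.79 339 (array([73.3, -4.1]), array([150.2,  41.4]), 88.4)
```

View pics/w9.png

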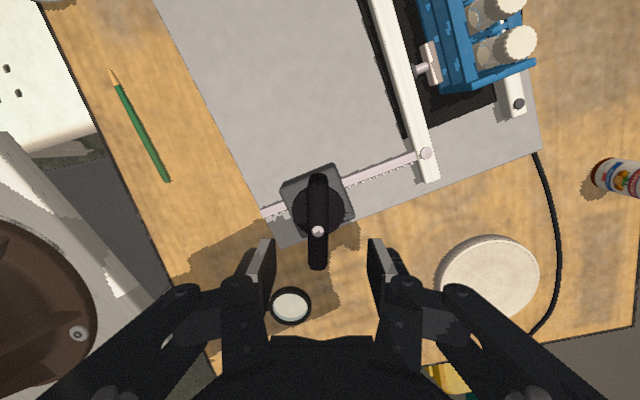

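View pics/top9z.png

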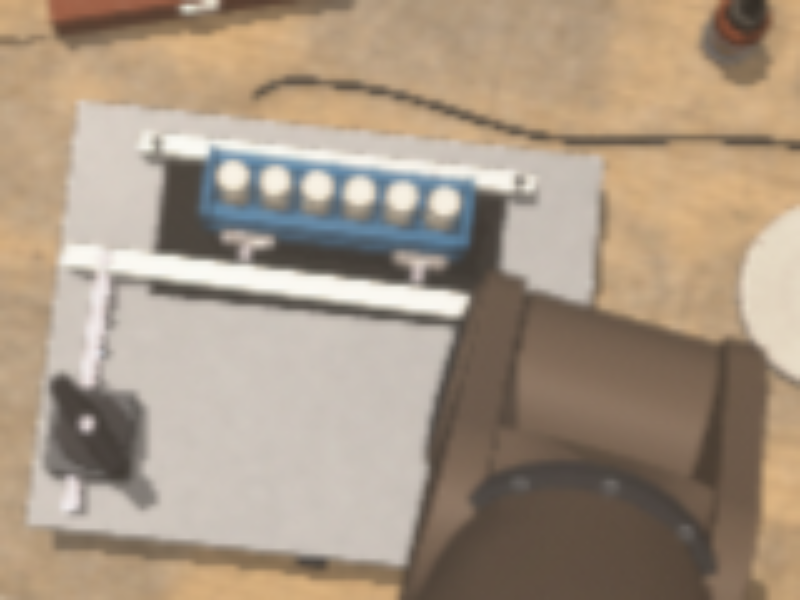

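Rack is up to the rail, the left knob is at about 2.44, and the right wing is aligned at image (318,220). Turn the right knob by 56°.

Emit:
apply_moves --deltas '[[[3,0,0.1],[0,0,0],5],[[5.4,-0.1,0.2],[0,0,0],4],[[5.4,-0.1,0.2],[0,0,0],1],[[5.4,-0.1,0.2],[0,0,0],1],[[5.4,-0.1,0.2],[0,0,0],1],[[5.4,-0.1,0.2],[0,0,0],1],[[5.4,-0.1,0.2],[8,0,0],1],[[5.4,-0.1,0.2],[17,0,0],1],[[5.4,-0.1,0.2],[26,0,0],1],[[5.4,-0.1,0.2],[35,0,0],1],[[5.4,-0.1,0.2],[44,0,0],1],[[5.4,-0.1,0.2],[51,0,0],1],[[5.4,-0.1,0.2],[56,0,0],1],[[5.4,-0.1,0.2],[56,0,0],1]]'

```text
t: 23.55
position: [0.4284, -0.0596, 0.174]
ee_rot: [2.175, 0.096, -2.185]
contact_force: [-4.5, 20.0, -6.5]
grip_width: 0.0128
```

Run:
```python
from h import *
print(np.round(pose()[:3,3],4),yaw(),env.get_obs()["contact_force"],env.get_obs()["grip_width"],env.get_obs()["t"])
bar("top");bar("scene")
print(delta(shp(-.07,.12,.228,np.radians(40.1-90))))
```

```text
[ 0.4284 -0.0596  0.174 ] -85.17371977820217 [-4.525597   20.04244883 -6.5019118 ] 0.012846506990476417 23.55
top knob 0.12 91 (array([-69.5, 119. ]), array([59.9, 13.5]), 40.04) 0.1282
top bar [(0.085, 51, 31.6), (0.025, 50, 31.8), (-0.025, 51, 33.4), (-0.085, 40, 35.5)]
scene knob 0.12 71 (array([-70., 117.]), array([61.7, 12. ]), 36.67) 0.1268
scene knob -0.12 87 (array([ -85.1, -128.6]), array([29.6, 36.7]), 24.2) 0.1264
scene bar [(0.085, 0, None), (0.025, 4, 34.1), (-0.025, 42, 28.0), (-0.085, 49, 29.4)]
([-5.34, -23.45, -4.85], [-28.9, 0.2, 0.3])
```

Emit:
apply_moves --deltas '[[[0,0,0],[0,0,0],4],[[0,0,0],[0,0,0],5],[[-3,0,0],[0,0,0],5],[[-5.4,0,0],[0,0,0],5],[[-5.4,-5,-1],[-7,0,0],5],[[-5.4,-10,-2],[-14,0,0],5],[[-5.4,-15,-3],[-21,0,0],5],[[-5.4,-20,-4],[-27,0,0],5],[[-5.4,-23.4,-4.8],[-29,0,0],5],[[-5.4,-23.4,-4.8],[-29,0,0],5],[[-5.4,-23.4,-4.8],[-29,0,0],5]]'

```text
t: 25.02
position: [0.4582, 0.1753, 0.2282]
ee_rot: [1.885, 0.574, -1.884]
contact_force: [0.3, 0.2, -0.7]
grip_width: 0.05
```

Run:
```python
from h import *
print(np.round(pose()[:3,3],4),yaw(),env.get_obs()["joint_positions"],env.get_obs()["contact_force"])
knobs("wrist","w10.png");bar("top");bar("scene")
print(delta(shp(-.07,.12,.174,np.radians(-50))))
```

```text
[0.4582 0.1753 0.2282] -56.11036580776899 [ 2.30692685e-01  4.04877570e-01  1.96748921e+00 -1.31257646e-04
  7.68759834e-01  1.21009759e+00] [ 0.2569184   0.16557996 -0.72134953]
wrist knob 0.12 1711 (array([-69.1, 122.1]), array([63.2, 13.9]), 40.32) 0.1271
top knob -0.12 87 (array([ -70.9, -119.8]), array([57.6, 14.1]), 10.47) 0.1279
top bar [(0.085, 18, 32.0), (0.025, 53, 32.2), (-0.025, 52, 33.5), (-0.085, 51, 34.2)]
scene knob 0.12 72 (array([-69.8, 117.8]), array([61.7, 11.2]), 38.14) 0.1264
scene knob -0.12 117 (array([ -72.3, -123. ]), array([60. , 14.3]), 5.67) 0.1268
scene bar [(0.085, 34, 28.1), (0.025, 37, 28.1), (-0.025, 41, 28.8), (-0.085, 47, 29.3)]
([5.41, -0.34, -0.08], [0.1, -0.0, -0.0])
```

View pics/w10.png

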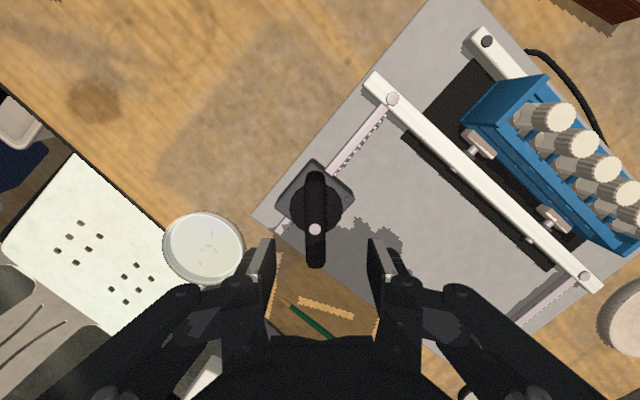

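Left wing at image (316,215). Right knob reads about 2.87, so turn the left the last 25°.

Emit:
apply_moves --deltas '[[[3,-0.2,0],[0,0,0],5],[[5.4,-0.4,-0.1],[0,0,0],4],[[5.4,-0.4,-0.1],[0,0,0],1],[[5.4,-0.4,-0.1],[0,0,0],1],[[5.4,-0.4,-0.1],[0,0,0],1],[[5.4,-0.4,-0.1],[0,0,0],1],[[5.4,-0.4,-0.1],[8,0,0],1],[[5.4,-0.4,-0.1],[16,0,0],1],[[5.4,-0.4,-0.1],[22,0,0],1],[[5.4,-0.4,-0.1],[25,0,0],1],[[5.4,-0.4,-0.1],[25,0,0],1],[[5.4,-0.4,-0.1],[25,0,0],4],[[5.4,-0.4,-0.1],[25,0,0],5],[[2,-0.4,-0.1],[25,0,0],5],[[-2,-0.4,-0.1],[25,0,0],5],[[-7,-0.4,-0.1],[25,0,0],5],[[-10,-0.4,-0.1],[25,0,0],5],[[-10,-0.4,-0.1],[25,0,0],5]]'

```text
t: 27.42
position: [0.4573, 0.1796, 0.3303]
ee_rot: [2.147, 0.168, -2.135]
contact_force: [0.4, 1.0, 0.0]
grip_width: 0.05
```

Run:
```python
from h import *
print(np.round(pose()[:3,3],4),yaw(),env.get_obs()["contact_force"],env.get_obs()["t"])
Rz=np.array([[np.cos(A),-np.sin(A)],[np.sin(A),np.cos(A)]])
for n in("top","scene","wrist"):
    bar(n)
    f,P,E,F=cloud(n,n+"11.png");m=spotter.cut_out("rack_centre",n)
    for x in m[:1]:
        q=P[x["mask"]];q=q[np.isfinite(q[:,0])];q=np.c_[(q[:,:2]-C)@Rz,q[:,2]]
        q=q[(q[:,2]>.09)&(q[:,2]<.14)];print(n,x["conf"],len(q),rect(q),np.percentile(q[:,2],98))
    if n!="wrist":
        a=f["image"][130:250,250:410,::-1];cv2.imwrite('pics/%s11z.png'%n,cv2.resize(a,(800,600),interpolation=cv2.INTER_CUBIC))
    for t in("tin","dish","dropper"):
        print(t,[np.round(x["location"],3).tolist() for x in spotter.mark_of(t,n)[:1]])
```

```text
[0.4573 0.1796 0.3303] -81.08051636471733 [0.35384784 1.02982635 0.01016225] 27.425
top knob -0.12 93 (array([ -70.6, -119.9]), array([57.9, 14.4]), 10.99) 0.1272
top bar [(0.085, 31, 34.9), (0.025, 53, 34.2), (-0.025, 54, 35.2), (-0.085, 47, 34.6)]
top 0.84 676 (array([76.5, -1.7]), array([150.4,  40.9]), 89.93) 0.134958825145004
tin [[0.546, -0.255, 0.001]]
dish []
dropper [[0.7, -0.201, -0.002]]
scene knob 0.12 82 (array([-71.6, 116.3]), array([60.4, 10.9]), 12.85) 0.1253
scene knob -0.12 116 (array([ -70.7, -122.6]), array([62.8, 11.8]), 7.5) 0.1265
scene bar [(0.085, 33, 30.5), (0.025, 39, 29.9), (-0.025, 45, 30.1), (-0.085, 42, 30.2)]
scene 0.84 563 (array([73.8, -1.4]), array([153.9,  41.9]), 89.98) 0.1324921523951389
tin [[0.54, -0.255, 0.0]]
dish [[0.325, 0.24, -0.002]]
dropper [[0.703, -0.2, -0.0]]
wrist knob 0.12 780 (array([-68.6, 121.4]), array([62.6, 13.4]), 15.12) 0.127
wrist knob -0.12 838 (array([ -69.6, -117. ]), array([62.5, 13.9]), 11.09) 0.1264
wrist bar [(0.085, 388, 33.9), (0.025, 371, 33.6), (-0.025, 354, 33.6), (-0.085, 336, 33.2)]
wrist 0.78 7224 (array([75. , -0.8]), array([152.1,  40.2]), 89.89) 0.1304390153868176
tin []
dish [[0.318, 0.245, -0.003]]
dropper [[0.429, -0.057, 0.12]]
```

View pics/wrist11.png

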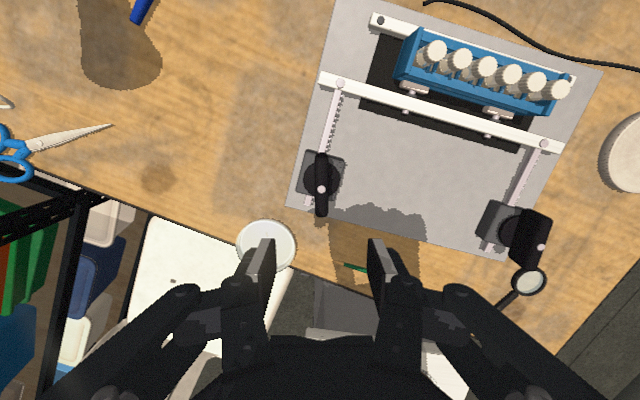

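View pics/top11z.png

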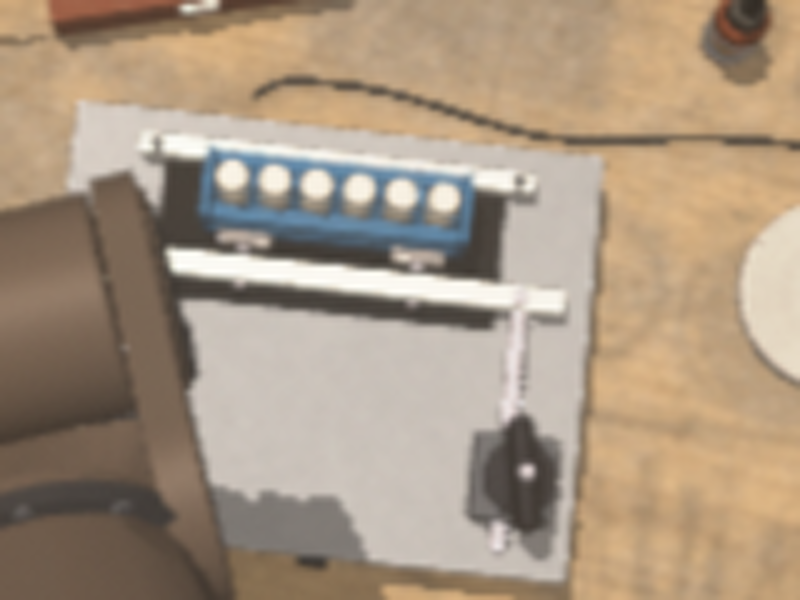

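View pics/scene11z.png

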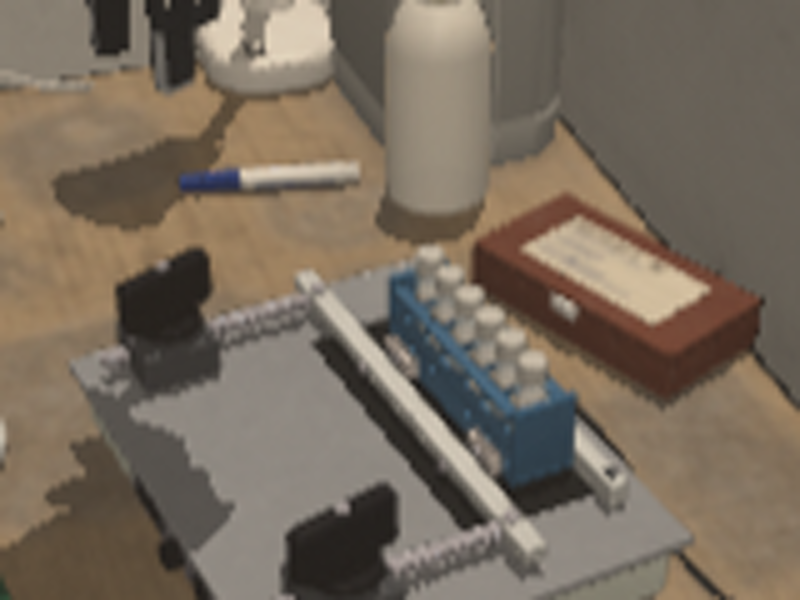

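The bar is at about x = 33.7 mm along its whole length, so it is square. The feet are about 6 mm in, with their stems showing behind the bar, and the rack is at (75, -1) mm, upright. Handing in.

```bash
python3 -c "
from rig import order
print(order.close_job())"
```

```text
the job is handed in; nothing more can be done
None
```

I stood the rack on the mat, released it, and clamped it with the two knobs. I handed the job in at about 28 s of the 72 s allowed; it gave no verdict. I turned the knobs alternately, left, right, left, right, left, keeping the ends within about 8 mm of each other. Both finished at about 2.87 rad.

**Last checks:**
- **Rack:** It was upright at about shaker x = 75, y = -1 mm, parallel to the rail within about 0.1°. The top and scene cameras put x at 76.5 and 73.8 mm, a spread of about 3 mm that is within calibration error.
- **Bar:** It was square within about 1 mm, at x of about 33.7 mm.
- **Feet:** The bar's position puts the feet about 6 mm in. I inferred that and did not measure it directly.
- **Bystanders:** The tin, dish and dropper were where they started, within about 6 mm of spotter noise.
- **Disagreement or failure:** The top camera missed the dish in the final look. The wrist camera missed the tin and mistook the right knob for the dropper. The scene camera found all three in place.
- **Robot:** The gripper had been lifted about 15 cm above its grip on the left knob, and the force reading was about 1 N, which is noise level.

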